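Open the safety-capped cleaner bottle in the archive storeroom

ROBOT

A 6-joint arm with a two-finger parallel gripper is mounted at the origin on the work surface. World frame = base frame: x ahead of the robot, y to its left, z up, the work surface at z = 0. Lengths are in mm, angles in rad, forces in N, time in s.
With the tool pointing down it reaches from about 300 to 775 mm from the base axis. Payload 14.6 kg.
Tool frame: the origin (TCP) lies at the very end of the fingers, on their centre line; the grasp point (between the pads) lies 19 mm behind it; z points along the fingers, y is the line along which they close (so a half turn about z gives the same grasp; the last joint's range is limited). The gripper opens to 94 mm and grips with 3 to 60 N. Pads are 16 mm wide; open, the fingers measure 119 mm over their backs; the gripper's body (75 mm by 177 mm) begins 78 mm behind the grasp point.
Start: joints at [1.194, 0.3, 1.521, -0, 1.321, -0.067], TCP at [167.675, 523.808, 205.446] pointing down, gripper open.
Joint ranges: [-3.03, 3.03], [-0.79, 2.21], [0.23, 2.52], [-1.04, 4.18], [0, 3.07], [-2.55, 2.55]. Speed limits (rad/s): [2.22, 2.22, 2.57, 3.14, 3.14, 3.14].

INTERFACE

Orientations are given as [roll, pitch, yaw] about the fixed x, y, z axes, in that order (R = Rz(yaw) Ry(pitch) Rx(roll)).
In Python, from cell import manip, optics gives the robot as it stands.
- The arm moves only by the shell command python3 -m crank 'ROWS' [FORCE]. ROWS is JSON, a list of rows, each a list of 7 numbers: the opening in per cent of the stroke, from 0 (shut) to 100 (fully open), then the shift along the tool's x, y, z in mm, then the turn, a rotation vector about the tool's x, y, z in rad. A call has 1 to 10 rows; each row is the pose to reach, as a shift and turn from the pose commanded when the call began, along the tool's axes at that moment; what a row does not reach only later rows make up. A row lasts 1/10 s, in which the tool goes at most 50 mm and 8.59 degrees, less where a joint would pass 70% of its speed; a pose out of reach is approached as far as the arm can. A call with a gripper value outside its range is refused whole. The fingers move at their own pace and stop on an object; FORCE is the grip in N (left out, the last holds). Time passes only in rows, so rows that repeat a pose let the fingers close. It gives the time, the measured TCP pose, the force, the opening and the grip force at its end, in the units of the state.
- manip.read_state(): the state, without advancing time (a new reading comes with each control period).
- optics.camera(name): name is "scene" or "side" or "wrist"; returns (picture, depth): 420x560x3 uint8, red, green, blue; 420x560 float32, mm along the optical axis (not along the pixel's ray), 0 where there is no reading.
- optics.calibration(name): a dict with "camera_matrix" (3x3 intrinsics, pixels), "k1" (the pictures are not rectified: a ray, as slopes to the right and down, at radius r is drawn at 1 + k1 r^2 times it, then the intrinsics apply), "R" (3x3) and "t" (3): a world point X has camera coordinates R X + t. Camera axes: x right, y down, z forward; pixel columns grow to the right and rows downward; lengths in mm; the calibration is good to about 2 mm. A picture is of the moment at which its call begins: read the wrist's pose just before it. calibration takes no time and is no camera call; for the wrist camera it gives the pose at the moment of the call.
- manip.sign_off(): hands the job in; it is judged then, once.
The state is a dict: "clock": time; "joints": joint angles; "qd": joint speeds; "effort": joint torques, N m; "eef_pos": TCP position; "eef_rot": TCP orientation; "wrist_force": force on the tool from outside, world axes, zero at the start; "moment": the same for the moment, N m; "finger_gap": finger opening in mm; "finger_force": force on a finger pad.
Only numpy, scipy, OpenCV 4.12 (cv2) and the standard library are available. Lean on these libraries where they do the work, as an engineer would, in place of code of your own. Each camera call takes 0.05 s, during which the arm holds its last target. There are 200 camera calls.

TASK

Open the book-cleaner bottle, the one with the wide safety cap, standing in the wooden caddy: press the cap down against its spring, twist it counterclockwise while pressed, and lift it off. Squeeze gently, as the thin plastic cap cracks under a grip of more than about 60 N. Finish while still holding the cap level, straight above the open neck and about 5 cm clear of it; the bottle stays standing in its well and everything else stays where it is.

Things in the scene. Friction and masses are not known exactly. Their poses are not given: they have to be found in the camera images.
- cap: wide white ribbed safety cap, round, 54 mm across, 36 mm tall, 0.04 kg. Origin: centre of its lower rim, z up its axis. Locked, its rim is 121 mm above the bottle's underside and its yaw is the bottle's (about 4 deg of play). Three inner lugs sit behind 3 mm teeth under tabs on the neck. Unpressed, or clockwise, it will not turn. Once freed it draws straight up
- cap_grip (a point): point on the cap's axis 24 mm above its rim, 12 mm below its top: where to take the cap by its round side, fingers pointing down; keep fingertips above its rim. The thin shell cracks if a finger presses it with more than about 60 N; 25 to 40 N is plenty. Press it down and turn it in this same grasp; turn it counterclockwise seen from above 40 to 80 deg (55 is best, it stops near 85)
- liner (a joint): sprung disc in the neck that pushes the cap up: 0 m with the cap locked, grows as the cap is pressed, hard stop at 0.0065. The cap must be pressed 0.004 to 0.006 and kept down through the turn. Push needed: 5 N to start, 0.8 N more per mm, about 9 N at 5 mm. With the cap off it rises to -0.004
- bottle: plain grey square bottle, 64 x 64 mm, 0.35 to 0.7 kg: body 100 mm tall, tapering shoulder up to 112 mm, round neck 33 mm across (45 mm over its tabs) up to 144 mm; its sprung disc reaches 156 mm with the cap off. Loose in one of the caddy's two wells (1.5 mm play each side), which keeps it from turning. Origin: centre of its underside, z up its axis, which is also the cap's
- caddy: fixed plywood caddy, 83 x 183 mm, walls 45 mm high, with two square wells side by side along its own y axis, centres 50 mm either side of its middle, well floors 8 mm above the table. Origin: centre of its underside
- spout_bottle: the neighbouring bottle, same square plan (64 mm) and plain grey plastic, but lower: body 85 mm, 122 mm to the tip of its narrow (24 mm) pointed spout; stands in the other well; leave alone. Origin: centre of its underside
- tape: roll of tape lying flat, 90 mm across, 24 mm high, on the robot's side of the caddy; leave alone. Origin: centre of its underside
- brush: dusting brush about 200 mm long lying flat beyond the caddy; leave alone. Origin: on its underside near mid-length
- ledger: cloth-bound book lying flat, 160 x 220 x 35 mm; leave alone. Origin: centre of its underside
- volume: thinner book lying flat, 130 x 190 x 28 mm; leave alone. Origin: centre of its underside
- mug: white mug, 95 mm high; leave alone. Origin: centre of its underside
- block: cork sanding block 50 x 80 x 40 mm; leave alone. Origin: centre of its underside
Things that resemble listed ones, but are neither listed nor needed, are in the scene too. There is more than one size of the cap; the job needs the larger.

How it is judged (in metres and radians):
On the way, in this order (a step that is already met when the one before it is completed fails the run):
1. the cap is pressed at least 2.5 mm down on the bottle while still locked (z of cap in the frame of bottle below 0.1185 m and angle between the x axis of cap and the x axis of bottle, either way round below 0.3 rad), for 0.05 s.
2. the cap is turned at least 30 degrees on the neck (angle between the x axis of cap and the x axis of bottle, either way round above 0.52 rad and z of cap in the frame of bottle below 0.14 m and horizontal distance between cap and bottle below 0.01 m), for 0.05 s.
3. the cap is lifted off, its rim above the neck (z of cap in the frame of bottle above 0.165 m), for 0.1 s.
At the end, for the whole second after the job is handed in: The gripper holds the cap, still and level within 17 deg, rim 24 to 116 mm above the neck (168 to 260 mm above the bottle's underside), within 30 mm of its axis, not touching the bottle; the bottle stands in its well within 12 mm and upright within 7 deg; each bystander is within 30 mm of its start (z of cap in the frame of bottle between 0.168 and 0.26 m and horizontal distance between cap and bottle below 0.03 m and angle between cap's own z axis and vertical below 0.3 rad and contact force between the fingers and cap above 1 N and contact force between cap and bottle below 0.05 N and linear speed of each of cap, bottle below 0.03 m/s and angle between bottle's own z axis and vertical below 0.12 rad and distance of bottle from where it was at the start of the episode below 0.012 m and height (world z) of bottle below 0.014 m and distance of each of spout_bottle, tape, brush, ledger, volume, mug, block from where it was at the start of the episode below 0.03 m); the arm keeps its last pose, push and grip.
It fails at once if the cap is squeezed with more than about 65 N per finger (130 N over both) (contact force between the fingers and cap above 130 N).
It fails at once if the bottle is tipped or lifted out of place (angle between bottle's own z axis and vertical above 0.2 rad or distance of bottle from where it was at the start of the episode above 0.025 m).
It fails at once if a bystander is disturbed (not (distance of spout_bottle from where it was at the start of the episode below 0.03 m) or not (distance of tape from where it was at the start of the episode below 0.03 m) or not (distance of brush from where it was at the start of the episode below 0.03 m) or not (distance of ledger from where it was at the start of the episode below 0.03 m) or not (distance of volume from where it was at the start of the episode below 0.03 m) or not (distance of mug from where it was at the start of the episode below 0.03 m) or not (distance of block from where it was at the start of the episode below 0.03 m) or angle between spout_bottle's own z axis and vertical above 0.25 rad).
It also fails if it takes over 32 s, if anything falls off the work surface, if the arm or the gripper's body presses on something with over 40 N, if the wrist force passes 120 N, or if a joint passes its speed limit or range.

## Working session

There is one attempt and no reset: what is moved stays moved. The work goes in short steps, Python scripts to look and compute and a shell command to move; the robot and the scene stay as the last step left them, time stands still between calls to the robot, and variables do not carry over. Pictures are saved under pics/ and viewed, at most 10 in all, crops included, and the job is handed in when it is done.

```bash
ls; mkdir -p pics
cat > h.py <<'E'
import numpy as np, cv2
from cell import manip, optics
def snap(n,f):
    cal=optics.calibration(n); im,d=optics.camera(n)
    cv2.imwrite('pics/'+f+'.png',im[:,:,::-1]); np.savez('pics/'+f+'.npz',im=im,d=d,K=cal['camera_matrix'],k1=cal['k1'],R=cal['R'],t=cal['t'])
def load(f): return dict(np.load('pics/'+f+'.npz'))
def slopes(c,uv):
    K=c['K'];k=float(c['k1'])
    D=np.array([k,0,0,0,0.])
    return cv2.undistortPoints(np.array(uv,float).reshape(-1,1,2),K,D).reshape(-1,2)
def ray(c,uv):
    s=slopes(c,uv); d=np.c_[s,np.ones(len(s))]@c['R']; o=-c['R'].T@c['t']
    return o,d
def onplane(c,uv,z):
    o,d=ray(c,uv); return o+d*((z-o[2])/d[:,2])[:,None]
def cloud(c):
    h,w=c['d'].shape; u,v=np.meshgrid(np.arange(w),np.arange(h))
    s=slopes(c,np.c_[u.ravel(),v.ravel()]); z=c['d'].ravel()[:,None]
    P=(np.c_[s,np.ones(len(s))]*z-c['t'])@c['R']; P[z[:,0]==0]=np.nan
    return P.reshape(h,w,3)
E
python3 - <<'E'
from h import *
for n in('scene','side'): snap(n,n+'0')
s=manip.read_state(); print(s)
a=cv2.imread('pics/scene0.png')
E
```

```text
pics
{'clock': 0.1, 'joints': array([ 1.19439874e+00,  3.00454075e-01,  1.52150699e+00, -1.40366212e-06,
        1.32070787e+00, -6.66217184e-02]), 'qd': array([ 0.00192481, -0.00081846, -0.00128318, -0.00021699, -0.00075624,
        0.00187042]), 'effort': array([ 2.04378237e-03, -5.32640219e+01, -3.53283691e+01,  7.09781866e-02,
        2.34365434e-02, -7.67713641e-05]), 'eef_pos': array([167.59320767, 523.59841177, 204.92701352]), 'eef_rot': array([-3.14051867e+00, -7.02941669e-05,  2.83181710e+00]), 'wrist_force': array([-0.10088825, -0.51316595, -0.02145567]), 'moment': array([-0.02703876, -0.03744595, -0.02383483]), 'finger_force': 0.0, 'finger_gap': 94.13556642311411}
```

View pics/scene0.png

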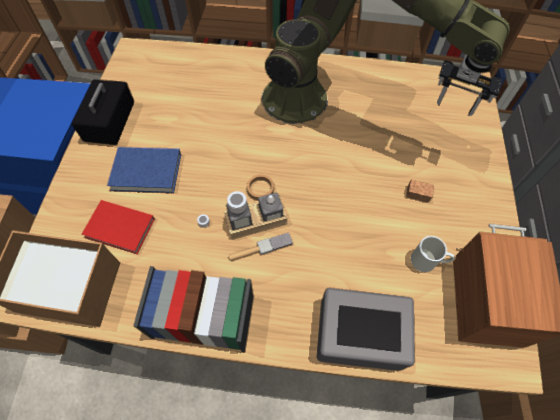

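View pics/side0.png

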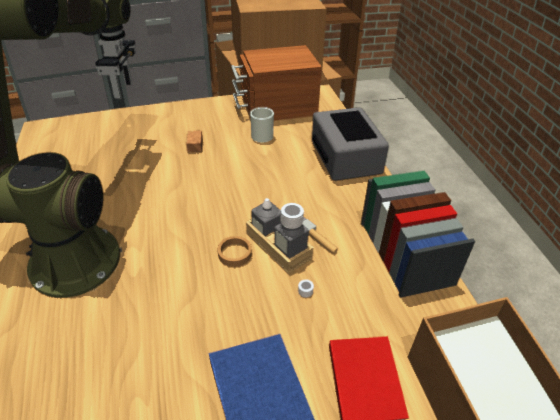

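Scene view: the candidates are the wide white cap on a bottle in the caddy at (237,201), the spout bottle at (271,203), and a small loose cap on the table at (203,220). In the side view these are at (291,214), (266,208) and (306,289). I choose the wide cap on the caddy bottle, and now I'll locate it and check it in a crop.

Run:
```python
from h import *
out=[]
for n,(x0,y0,x1,y1) in(('scene0',(195,170,300,265)),('side0',(240,190,345,285))):
    c=load(n); P=cloud(c); im=c['im']
    hsv=cv2.cvtColor(im,cv2.COLOR_RGB2HSV)
    sub=np.zeros(im.shape[:2],bool); sub[y0:y1,x0:x1]=1
    m=sub&(P[...,2]>155)&(P[...,2]<172)
    pts=P[m]; (cx,cy),r=cv2.minEnclosingCircle(pts[:,:2].astype(np.float32)); print(n,'captop',m.sum(),np.median(pts,0),(cx,cy),r)
    u=np.argwhere(m)[:,::-1]; print('px',u.mean(0),'plane165',onplane(c,[u.mean(0)],165))
    # body top of bottles, caddy
    for lo,hi,l in((40,60,'caddy'),(85,100,'spoutbody'),(104,114,'body')):
        q=P[sub&(P[...,2]>lo)&(P[...,2]<hi)][:,:2].astype(np.float32)
        print(l,len(q),cv2.minAreaRect(q))
    out.append(cv2.resize(im[y0:y1,x0:x1],(400,362),interpolation=cv2.INTER_CUBIC))
cv2.imwrite('pics/crop.png',np.hstack(out)[:,:,::-1])
```

```text
scene0 captop 265 [ 568.46853473 -111.25100873  164.89325992] (566.6460571289062, -112.88761138916016) 28.334291458129883
px [236.26037736 200.06415094] plane165 [[ 567.99953108 -110.9121715   165.        ]]
caddy 571 ((544.084716796875, -65.78620147705078), (85.92951965332031, 180.2382049560547), 24.773555755615234)
spoutbody 318 ((546.1395263671875, -66.177001953125), (63.243927001953125, 164.2316436767578), 25.666536331176758)
body 148 ((564.39404296875, -71.756591796875), (61.36354064941406, 142.97564697265625), 11.048177719116211)
side0 captop 331 [ 564.81017487 -117.57940364  164.33229483] (567.09814453125, -112.73554229736328) 28.987462997436523
px [292.11178248 211.48036254] plane165 [[ 564.32104213 -117.63930659  165.        ]]
caddy 653 ((544.8561401367188, -66.79598236083984), (86.20855712890625, 185.56707763671875), 25.524364471435547)
spoutbody 439 ((544.71044921875, -68.83642578125), (63.74724197387695, 166.73013305664062), 24.429004669189453)
body 240 ((548.7257080078125, -78.15035247802734), (63.36245346069336, 142.34803771972656), 25.06773567199707)
```

View pics/crop.png

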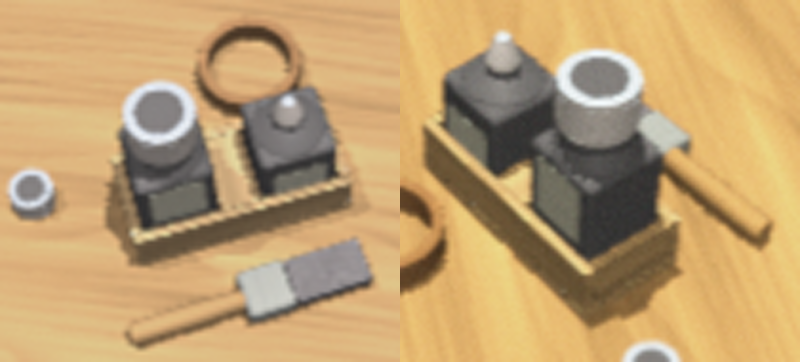

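The crop confirms the choice: the wide cap on the front-left bottle, with the spout bottle and the small loose cap clearly separate. The cap axis is near (567,-113), and the caddy fit agrees. Next I work out the shift to a hover above it.

```bash
cat >> h.py <<'E'
from scipy.spatial.transform import Rotation as Ro
def delta(pos,yaw):
    s=manip.read_state(); R=Ro.from_euler('xyz',s['eef_rot'])
    T=Ro.from_euler('xyz',[np.pi,0,yaw])
    print('clock',s['clock'],'pos',s['eef_pos'].round(1),'rot',s['eef_rot'].round(3),'j',s['joints'].round(2),'F',s['wrist_force'].round(1),'gap',s['finger_gap'],'ff',s['finger_force'])
    print('shift',(R.inv().apply(np.array(pos)-s['eef_pos'])).round(1),'turn',(R.inv()*T).as_rotvec().round(3))
E
python3 -c "
from h import *
delta([567,-113,205],2.832-1.391)"
```

```text
clock 0.1 pos [167.6 523.6 204.9] rot [-3.141 -0.     2.832] j [ 1.19  0.3   1.52 -0.    1.32 -0.07] F [-0.1 -0.5 -0. ] gap 94.13556642311411 ff 0.0
shift [-5.745e+02 -4.845e+02  4.000e-01] turn [-1.000e-03  1.000e-03  1.391e+00]
```

```bash
python3 -m crank '[[100,-38,-32,-3,0,0,0.13],[100,-76,-64,-6,0,0,0.26],[100,-114,-96,-8,0,0,0.39],[100,-152,-128,-10,0,0,0.52],[100,-190,-160,-10,0,0,0.65],[100,-228,-192,-10,0,0,0.78],[100,-266,-224,-10,0,0,0.91],[100,-304,-256,-10,0,0,1.04],[100,-342,-288,-10,0,0,1.17],[100,-380,-320,-10,0,0,1.3]]' 30; python3 -c "
from h import *
delta([567,-113,205],2.832-1.391)"
```

```text
clock: 1.1
eef_pos: [432.6, 101.2, 215.5]
eef_rot: [3.141, -0.0, 1.526]
wrist_force: [1.3, 1.2, 0.4]
finger_gap: 93.9
finger_force: 0.0
clock 1.1 pos [432.6 101.2 215.5] rot [ 3.141 -0.     1.526] j [0.15 0.05 1.79 0.   1.3  0.19] F [1.3 1.2 0.4] gap 93.94804186205435 ff 0.0
shift [-208.   143.8   10.5] turn [ 0.    -0.     0.085]
```

```bash
python3 -m crank '[[100,-35,24,2,0,0,0.02],[100,-70,48,4,0,0,0.04],[100,-105,72,6,0,0,0.06],[100,-140,96,8,0,0,0.085],[100,-175,120,10,0,0,0.085],[100,-208,144,10,0,0,0.085],[100,-208,144,10,0,0,0.085],[100,-208,144,10,0,0,0.085],[100,-208,144,10,0,0,0.085]]'; python3 -c "
from h import *
delta([567,-113,205],2.832-1.391)
snap('wrist','w1');snap('side','s1')"
```

```text
clock: 2.0
eef_pos: [567.4, -109.4, 205.4]
eef_rot: [-3.141, -0.0, 1.447]
wrist_force: [-0.3, 0.6, 0.6]
finger_gap: 93.9
finger_force: 0.0
clock 2.0 pos [ 567.4 -109.4  205.4] rot [-3.141 -0.     1.447] j [-0.25  0.36  1.44  0.    1.34 -0.13] F [-0.3  0.6  0.6] gap 93.89187786084112 ff 0.0
shift [-3.6  0.   0.4] turn [-0.    -0.     0.006]
```

View pics/w1.png

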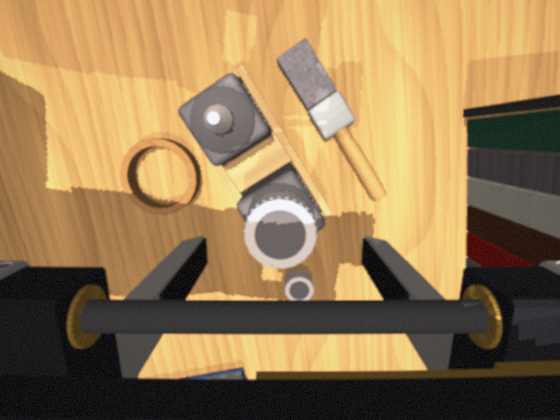

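The wrist view shows the white cap at (280,232), centred between the fingers. The spout bottle is at (225,118), the small cap at (299,288) and the tape at (162,175). I'll refine the axis from this view.

Run:
```python
from h import *
c=load('w1'); P=cloud(c)
m=((P[...,2]>160)&(P[...,2]<170)&(np.hypot(P[...,0]-567,P[...,1]+113)<45)).astype(np.uint8)
cs,_=cv2.findContours(m,cv2.RETR_EXTERNAL,cv2.CHAIN_APPROX_NONE); k=max(cs,key=cv2.contourArea)
w=onplane(c,k.reshape(-1,2),np.nanmedian(P[...,2][m>0]))
print(np.nanmedian(P[...,2][m>0]),cv2.minEnclosingCircle(w[:,:2].astype(np.float32)),cv2.fitEllipse(w[:,:2].astype(np.float32)))
delta([567,-113,205],1.441)
```

```text
165.4576723848069 ((564.41748046875, -110.22268676757812), 27.58637809753418) ((564.19384765625, -110.43917846679688), (52.68729019165039, 53.65348434448242), 173.27447509765625)
clock 2.1 pos [ 567.5 -109.3  205.7] rot [ 3.141 -0.     1.448] j [-0.25  0.36  1.44  0.    1.34 -0.13] F [-0.6 -1.   1. ] gap 93.76355457735467 ff 0.0
shift [-3.8 -0.1  0.7] turn [ 0.    -0.     0.007]
```

```bash
python3 -m crank '[[100,-2,-2,10,0,0,0],[100,-2,-2,25,0,0,0],[100,-2,-2,40,0,0,0],[100,-2,-2,52,0,0,0],[100,-2,-2,62,0,0,0],[100,-2,-2,68,0,0,0],[100,-2,-2,71,0,0,0],[100,-2,-2,71,0,0,0],[100,-2,-2,71,0,0,0],[80,-2,-2,71,0,0,0]]' 30; python3 -c "
from h import *
delta([565.3,-111.2,134],1.448)
snap('wrist','w2')
c=load('w2');P=cloud(c)
m=((P[...,2]>160)&(P[...,2]<170)&(np.hypot(P[...,0]-565,P[...,1]+111)<40)).astype(np.uint8)
k=np.argwhere(m)[:,::-1]
w=onplane(c,cv2.convexHull(k.astype(np.int32)).reshape(-1,2),165)[:,:2].astype(np.float32)
print(m.sum(),cv2.minEnclosingCircle(w),cv2.fitEllipse(w))
"
```

```text
clock: 3.1
eef_pos: [565.8, -112.1, 134.9]
eef_rot: [3.141, 0.0, 1.447]
wrist_force: [0.1, 0.5, 0.5]
finger_gap: 89.2
finger_force: 0.0
clock 3.1 pos [ 565.8 -112.1  134.9] rot [3.141 0.    1.447] j [-0.26  0.42  1.52 -0.    1.19 -0.14] F [0.1 0.5 0.5] gap 89.23226923012244 ff 0.0
shift [ 0.8 -0.6  0.9] turn [ 0.001  0.    -0.001]
7089 ((564.0419311523438, -109.71398162841797), 27.408105850219727) ((564.011474609375, -110.0333023071289), (53.227577209472656, 55.382354736328125), 166.6456756591797)
```

```bash
python3 -m crank '[[70,1,-1,1,0,0,0],[60,1,-1,1,0,0,0],[60,1,-1,1,0,0,0],[50,1,-1,1,0,0,0],[50,1,-1,1,0,0,0],[50,1,-1,1,0,0,0],[50,1,-1,1,0,0,0],[50,1,-1,1,0,0,0]]' 8;  python3 -c "
from h import *
delta([565,-111.2,134],1.448)
snap('wrist','w3')
c=load('w3');P=cloud(c)
m=((P[...,2]>160)&(P[...,2]<170)&(np.hypot(P[...,0]-565,P[...,1]+111)<40)).astype(np.uint8)
k=np.argwhere(m)[:,::-1]
w=onplane(c,cv2.convexHull(k.astype(np.int32)).reshape(-1,2),165)[:,:2].astype(np.float32)
print(m.sum(),cv2.minEnclosingCircle(w),cv2.fitEllipse(w))
"
```

```text
clock: 3.95
eef_pos: [564.7, -110.9, 133.5]
eef_rot: [-3.141, -0.0, 1.447]
wrist_force: [-2.9, -0.0, 2.2]
finger_gap: 53.7
finger_force: 8.0
clock 3.95 pos [ 564.7 -110.9  133.5] rot [-3.141 -0.     1.447] j [-0.26  0.42  1.53  0.    1.19 -0.13] F [-2.9 -0.   2.2] gap 53.696351949249966 ff 8.000406044375268
shift [-0.3  0.4 -0.5] turn [-0.    -0.    -0.001]
7453 ((565.9554443359375, -102.8830337524414), 39.40263748168945) ((565.2525024414062, -106.16447448730469), (45.85367202758789, 78.18954467773438), 83.51995849609375)
```

```bash
python3 -m crank '[[48,0,-0.5,0,0,0,0],[48,0,-0.5,0,0,0,0],[48,0,-0.5,0,0,0,0],[48,0,-0.5,0,0,0,0]]' 36; python3 -m crank '[[48,0,0,1,0,0,0],[48,0,0,2,0,0,0],[48,0,0,3,0,0,0],[48,0,0,4,0,0,0],[48,0,0,5,0,0,0],[48,0,0,5,0,0,0],[48,0,0,5,0,0,0]]'; python3 -c "
from h import *
delta([564.3,-111.2,128.5],1.448)"
```

```text
clock: 4.4
eef_pos: [564.2, -110.8, 133.4]
eef_rot: [3.142, -0.0, 1.447]
wrist_force: [-0.1, -0.5, 0.1]
finger_gap: 52.9
finger_force: 36.0
clock: 5.1
eef_pos: [564.4, -110.9, 129.1]
eef_rot: [3.141, 0.0, 1.447]
wrist_force: [-2.7, -0.1, 8.0]
finger_gap: 53.5
finger_force: 36.0
clock 5.1 pos [ 564.4 -110.9  129.1] rot [3.141 0.    1.447] j [-0.26  0.43  1.53  0.    1.18 -0.13] F [-2.7 -0.1  8. ] gap 53.47844323870709 ff 36.002336015808396
shift [-0.4 -0.1  0.6] turn [ 0.001  0.    -0.001]
```

```bash
python3 -m crank '[[48,0,0,0.8,0,0,0],[48,0,0,0.8,0,0,0],[48,0,0,0.8,0,0,-0.06],[48,0,0,0.8,0,0,-0.12],[48,0,0,0.8,0,0,-0.18],[48,0,0,0.8,0,0,-0.24],[48,0,0,0.8,0,0,-0.3],[48,0,0,0.8,0,0,-0.3]]'; python3 -c "
from h import *
delta([564.3,-111.2,128.5],1.448+1.0);print(manip.read_state()['moment'])"
```

```text
clock: 5.9
eef_pos: [564.8, -110.8, 128.5]
eef_rot: [3.14, 0.001, 1.749]
wrist_force: [-0.3, 1.3, 8.2]
finger_gap: 52.9
finger_force: 36.0
clock 5.9 pos [ 564.8 -110.8  128.5] rot [3.140e+00 1.000e-03 1.749e+00] j [-0.26  0.43  1.53  0.    1.18 -0.44] F [-0.3  1.3  8.2] gap 52.87136016099497 ff 36.00229658157332
shift [-0.3 -0.5  0. ] turn [ 0.002  0.001 -0.699]
[0.0947746  0.26801374 0.04012633]
```

```bash
python3 -m crank '[[48,0,0,0.2,0,0,-0.08],[48,0,0,0.2,0,0,-0.16],[48,0,0,0.2,0,0,-0.24],[48,0,0,0.2,0,0,-0.32],[48,0,0,0.2,0,0,-0.4],[48,0,0,0.2,0,0,-0.48],[48,0,0,0.2,0,0,-0.56],[48,0,0,0.2,0,0,-0.64],[48,0,0,0.2,0,0,-0.7],[48,0,0,0.2,0,0,-0.7]]'; python3 -c "
from h import *
delta([564.3,-111.2,180],1.448+1.0);print(manip.read_state()['moment'])"
```

```text
clock: 6.9
eef_pos: [564.5, -110.8, 128.2]
eef_rot: [3.141, 0.001, 2.449]
wrist_force: [-1.4, 1.6, 9.9]
finger_gap: 52.5
finger_force: 36.0
clock 6.9 pos [ 564.5 -110.8  128.2] rot [3.141e+00 1.000e-03 2.449e+00] j [-0.26  0.43  1.53  0.    1.18 -1.14] F [-1.4  1.6  9.9] gap 52.5107386126467 ff 36.00214615784353
shift [ -0.2  -0.4 -51.8] turn [0.001 0.001 0.001]
[0.22260619 0.53035352 0.04761703]
```

Turned 57 deg while pressed, with no blocking torque. I'll lift a little first and check the force for catching.

```bash
python3 -m crank '[[48,0,0,-2,0,0,0],[48,0,0,-4,0,0,0],[48,0,0,-6,0,0,0],[48,0,0,-8,0,0,0],[48,0,0,-10,0,0,0],[48,0,0,-10,0,0,0]]'; python3 -c "
from h import *
delta([564.3,-111.2,180],1.448+1.0);print(manip.read_state()['moment'])"
```

```text
clock: 7.5
eef_pos: [564.1, -110.9, 137.4]
eef_rot: [-3.141, -0.0, 2.447]
wrist_force: [-0.5, 0.7, 0.5]
finger_gap: 53.1
finger_force: 36.0
clock 7.5 pos [ 564.1 -110.9  137.4] rot [-3.141 -0.     2.447] j [-0.26  0.42  1.53 -0.    1.2  -1.13] F [-0.5  0.7  0.5] gap 53.13046993663995 ff 35.998097420088015
shift [ -0.3  -0.2 -42.6] turn [-0.    -0.    -0.001]
[-0.00706536  0.02166269 -0.05237374]
```

```bash
python3 -m crank '[[48,0,0,-6,0,0,0],[48,0,0,-14,0,0,0],[48,0,0,-22,0,0,0],[48,0,0,-30,0,0,0],[48,0,0,-40,0,0,0],[48,0,0,-50,0,0,0],[48,0,0,-60,0,0,0],[48,0,0,-69,0,0,0],[48,0,0,-69,0,0,0],[48,0,0,-69,0,0,0]]'; python3 -c "
from h import *
delta([564.3,-111.2,206],1.448+1.0)
snap('side','s9')
a=cv2.imread('pics/s9.png')[150:300,210:370]; cv2.imwrite('pics/s9c.png',cv2.resize(a,(640,600),interpolation=cv2.INTER_CUBIC))"
```

```text
clock: 8.5
eef_pos: [564.2, -110.8, 206.3]
eef_rot: [-3.142, -0.0, 2.447]
wrist_force: [0.0, 0.1, -0.0]
finger_gap: 53.0
finger_force: 36.0
clock 8.5 pos [ 564.2 -110.8  206.3] rot [-3.142 -0.     2.447] j [-0.26  0.35  1.45 -0.    1.34 -1.13] F [ 0.   0.1 -0. ] gap 53.01920308631973 ff 35.9980572812492
shift [-0.4 -0.2  0.3] turn [-0.    -0.    -0.001]
```

View pics/s9c.png

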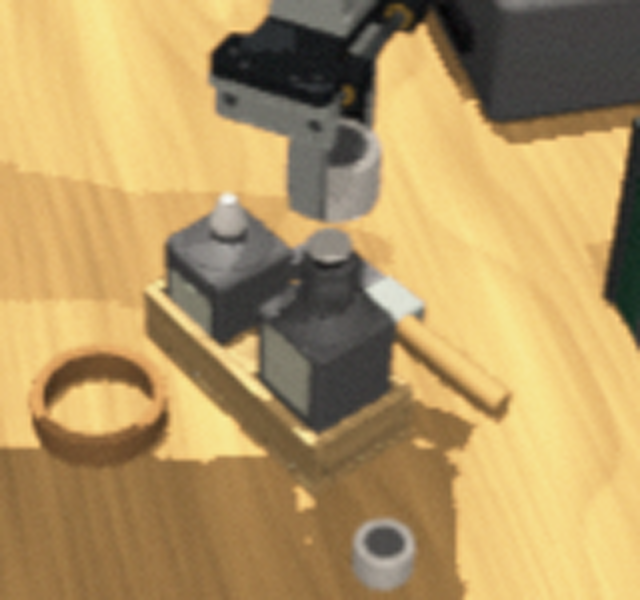

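The crop shows the cap held level at (340,170), above the open neck at (328,245). The bottle is upright in its well and nothing else has moved.

```bash
python3 -c "
from cell import manip
print(manip.sign_off())"
```

```text
the job is handed in; nothing more can be done
None
```

The bottle is open: the cap was pressed about 5 mm, turned about 57° counterclockwise and lifted off. It is now held level about 5 cm above the neck at 36 N; the job is handed in, but no verdict came back.

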